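Find the full reagent cartridge by weight and load the dispenser

ROBOT

A 6-joint arm with a two-finger parallel gripper is mounted at the origin on the work surface. World frame = base frame: x ahead of the robot, y to its left, z up, the work surface at z = 0. Lengths are in m, angles in rad, forces in N, time in s.
With the tool pointing down it reaches from about 0.3 to 0.775 m from the base axis. Payload 14.6 kg.
Tool frame: the origin (TCP) lies at the centre of the arm's flange, where the gripper is bolted on; the fingertips stand 173 mm ahead of it and the grasp point (between the pads) lies 155 mm ahead of it (ctrl.tcp_to_grasp is the distance from the TCP to the grasp point, in m); z points along the fingers, y is the line along which they close (so a half turn about z gives the same grasp; the last joint's range is limited). The gripper opens to 85 mm and grips with 20 to 120 N. Pads are 22 mm wide; open, the fingers measure 114 mm over their backs; the gripper's body (76 mm by 85 mm) begins 54 mm behind the grasp point. The pads swing forward as they close: fully open they stand 13 mm farther back than shut.
Start: joints at [1.202, 0.3, 1.521, -0, 1.321, -0.067], TCP at [0.163, 0.525, 0.405] pointing down, gripper open.
Joint ranges: [-3.03, 3.03], [-0.79, 2.21], [0.23, 2.52], [-1.04, 4.18], [0, 3.07], [-2.55, 2.55]. Speed limits (rad/s): [2.22, 2.22, 2.57, 3.14, 3.14, 3.14].

INTERFACE

Orientations are given as a rotation vector (axis times angle).
In Python, from cell import ctrl gives the robot as it stands.
- The arm moves only by the shell command python3 -m crank 'ROWS'. ROWS is JSON, one flat list of numbers, 7 for each row, row after row: the shift along the tool's x, y, z in mm, then the turn, a rotation vector about the tool's x, y, z in degrees, then the opening, from 0 (shut) to 1 (fully open). A call has exactly 8 rows; each row is the pose to reach, as a shift and turn from the pose commanded when the call began, along the tool's axes at that moment; what a row does not reach only later rows make up. A row lasts 1/10 s, in which the tool goes at most 50 mm and 8.59 degrees, less where a joint would pass 70% of its speed; a pose out of reach is approached as far as the arm can. A call with a gripper value outside its range is refused whole. The fingers move at their own pace and stop on an object; the grip force is fixed at half the most. Time passes only in rows, so rows that repeat a pose let the fingers close, or fill a call up. It gives the time, the measured TCP pose, the force, the opening and the grip force at its end, in the units of the state.
- ctrl.get_state(): the state, without advancing time (a new reading comes with each control period).
- ctrl.grab_frame(name): name is "scene" or "top" or "wrist"; returns a dict with "frame" (400x640x3 uint8, red, green, blue), "depth" (400x640 float32, m along the optical axis (not along the pixel's ray), 0 where there is no reading), "fx", "fy", "cx", "cy" (pixels), "dist" ([k1, k2, p1, p2, k3] as OpenCV has them; the pictures are not rectified), "extrinsics" (4x4, takes a point from world to camera coordinates). Camera axes: x right, y down, z forward; pixel columns grow to the right and rows downward; lengths in m; the calibration is good to about 2 mm. A picture is of the moment at which its call begins.
- ctrl.close_job(): hands the job in; it is judged then, once.
The state is a dict: "time_s": time; "q": joint angles; "joint_velocities": joint speeds; "joint_efforts": joint torques, N m; "tool_pos": TCP position; "tcp_rot": TCP orientation; "ft_force": force on the tool from outside, world axes, zero at the start; "wrist_torque": the same for the moment, N m; "gripper_width": finger opening in m; "finger_force": force on a finger pad.
Only numpy, scipy, OpenCV 4.12 (cv2) and the standard library are available. Lean on these libraries where they do the work, as an engineer would, in place of code of your own. Each camera call takes 0.05 s, during which the arm holds its last target. There are 200 camera calls.

TASK

Three sealed cartridges that look alike stand in the carrier: one is full, two are spent. Find the full one by feel, lifting cartridges just clear of the floor of their wells (a spent one must not come out of its well), then load the full one into the dispenser's dock and press it down gently until it is fully home. Leave the spent ones standing in their own wells and the other things on the bench undisturbed.

Things in the scene. Friction and masses are not known exactly. Their poses are not given: they have to be found in the camera images.
- cart_1: Sealed grey cartridge, white cap. Origin: centre of its underside, 10 mm above the bench at the start; z up its axis. Round body 64 mm across (3 mm foot chamfer) to 94 mm up, cap 36 mm across from 110 to 140 mm: grip there. Dark line 34 mm up, level with the dock rim when home. Full 0.35-0.48 kg, spent 0.08-0.13 kg. Starts in the carrier's y = -100 mm well.
- carrier: Fixed white moulded carrier, 92 x 300 x 40 mm high. Origin: centre of its underside on the bench; z up, y along its row of three round wells, x across it. Wells 68 mm across and 30 mm deep (rim 40 mm, floor 10 mm above the bench), at y = -100, 0 and +100 mm: 2 mm of play round a cartridge.
- dock_mouth (a point): Centre of the dispenser's dock, at the height of its rim: a round upright bore in the top of the dispenser's front ledge, 60 mm above the bench. Bore 66.4 mm across (1.2 mm of play round a cartridge), rim chamfered 3 mm. Its floor is the seat (joint dock_seat). Axes as the dispenser's.
- dock_seat (a joint): Depth (m) of the dock's seat: 0 to 0.002 at the start, 0.008 home on a hard stop. A dark disc filling the bore's floor, 26 mm below the dock rim at 0, 34 mm at 0.008. It slides down against its seal's steady drag of about 9 N in all (a cartridge's own weight does not move it) and stays where left. Its fragile spigot breaks above 35 N.
- dispenser: Fixed reagent dispenser. Origin: on the dock's axis at bench height; x from the front ledge back to the housing, z up. Front ledge x -75 to 75 mm, 320 mm wide, 60 mm high, the dock in its middle; behind it (x 80 to 295 mm) a housing 320 mm wide, up to 140 mm high, with a sloped key panel. On the ledge's +y side (y 55 to 155 mm) a fixed microplate under a steel manifold, up to 111 mm high.
- plate: Bystander: white 96-well microplate, 85.5 (x) x 127.5 (y) x 14.4 mm, loose on the bench. Origin: centre of its underside.
- bottle: Bystander: small clear bottle, 56 mm across, 110 mm tall, loose on the bench. Origin: centre of its underside.
- timer: Bystander: white lab timer, 60 x 68 x 18 mm, loose on the bench. Origin: centre of its underside.
- cart_2: Sealed grey cartridge, white cap. Origin: centre of its underside, 10 mm above the bench at the start; z up its axis. Round body 64 mm across (3 mm foot chamfer) to 94 mm up, cap 36 mm across from 110 to 140 mm: grip there. Dark line 34 mm up, level with the dock rim when home. Full 0.35-0.48 kg, spent 0.08-0.13 kg. Starts in the carrier's middle well.
- cart_3: Sealed grey cartridge, white cap. Origin: centre of its underside, 10 mm above the bench at the start; z up its axis. Round body 64 mm across (3 mm foot chamfer) to 94 mm up, cap 36 mm across from 110 to 140 mm: grip there. Dark line 34 mm up, level with the dock rim when home. Full 0.35-0.48 kg, spent 0.08-0.13 kg. Starts in the carrier's y = +100 mm well.

How it is judged:
On the way, in this order (a step that is already met when the one before it is completed fails the run):
1. the full cartridge is lifted out of its well (z of fill_full_c0 in the frame of carrier above 0.1 m), for 0.1 s.
2. the full cartridge is pressed home in the dock (horizontal distance between fill_full_c0 and dock_mouth below 0.005 m and z of fill_full_c0 in the frame of dock_mouth below 0.0215 m and value of joint dock_seat above 0.0065 m), for 0.2 s.
At the end, for the whole second after the job is handed in: The full cartridge stands upright in the dock (within 5 mm of its axis, tilted less than 0.06 rad) with the seat pressed to at least 6.5 of its 8 mm; both spent cartridges stand upright in their own wells, within 9 mm of where they began; all three at rest (all of step 2 and angle between each of cart_1, cart_2, cart_3's own z axis and vertical below 0.06 rad and linear speed of each of cart_1, cart_2, cart_3 below 0.02 m/s and distance of each of fill_spent_a_c0, fill_spent_b_c0 from where it was at the start of the episode below 0.009 m); the robot touches nothing.
It fails at once if a spent cartridge comes out of its well (raised 30 mm) (z of any of fill_spent_a_c0, fill_spent_b_c0 in the frame of carrier above 0.0935 m).
It fails at once if a cartridge is pressed on the dispenser with more than 35 N (contact force between any of cart_1, cart_2, cart_3 and dispenser above 35 N).
It fails at once if the microplate, bottle or timer is pushed more than 20 mm or the bottle knocked over (distance of any of plate, bottle, timer from where it was at the start of the episode above 0.02 m or angle between bottle's own z axis and vertical above 0.5 rad).
It also fails if it takes over 64 s, if anything falls off the work surface, if the arm or the gripper's body presses on something with over 40 N, if the wrist force passes 120 N, or if a joint passes its speed limit or range.

## Working session

There is one attempt and no reset: what is moved stays moved. The work goes in short steps, Python scripts to look and compute and a shell command to move; the robot and the scene stay as the last step left them, time stands still between calls to the robot, and variables do not carry over. Pictures are saved under pics/ and viewed, at most 10 in all, crops included, and the job is handed in when it is done.

```bash
mkdir -p pics; ls
python3 - <<'E'
from cell import ctrl
import cv2,numpy as np,pickle
s=ctrl.get_state();print(s)
d={}
for n in("scene","top"):
    f=ctrl.grab_frame(n);d[n]=f;cv2.imwrite(f"pics/{n}0.png",f["frame"][:,:,::-1])
    print(n,f["fx"],f["fy"],f["cx"],f["cy"],f["dist"],np.round(f["extrinsics"],3).tolist())
pickle.dump(d,open("f0.pkl","wb"))
E
```

```text
pics
{'time_s': 0.0, 'q': array([ 1.20241254e+00,  3.00474922e-01,  1.52159116e+00,  1.30130025e-05,
        1.32067614e+00, -6.65701692e-02]), 'joint_velocities': array([-0.00032636,  0.00020072, -0.00274766,  0.00034486, -0.00261952,
        0.00011411]), 'joint_efforts': array([-1.34458856e-03, -5.43484533e+01, -3.61799777e+01, -9.63138314e-05,
        3.97402095e-03,  1.08158594e-05]), 'tool_pos': array([0.16346335, 0.52511336, 0.40411483]), 'tcp_rot': array([-4.72256184e-01, -3.10563032e+00,  1.75878228e-03]), 'ft_force': array([ 0.66104224, -0.29285143,  0.21839402]), 'wrist_torque': array([ 0.02787085,  0.02761451, -0.00924905]), 'finger_force': 0.0, 'gripper_width': 0.08558439884810085}
scene 417.8736723082913 417.8736723082913 317.3335906510569 194.00038187244317 [-0.08415261  0.          0.          0.          0.        ] [[0.379, 0.925, 0.009, -0.202], [0.658, -0.263, -0.706, -0.305], [-0.651, 0.273, -0.708, 1.294], [0.0, 0.0, 0.0, 1.0]]
top 431.2641031072379 431.2641031072379 310.3029008367418 199.8302492787915 [-0.05218981  0.          0.          0.          0.        ] [[-0.001, -0.999, -0.033, 0.015], [-0.997, 0.003, -0.082, 0.527], [0.082, 0.033, -0.996, 1.154], [0.0, 0.0, 0.0, 1.0]]
```

View pics/top0.png

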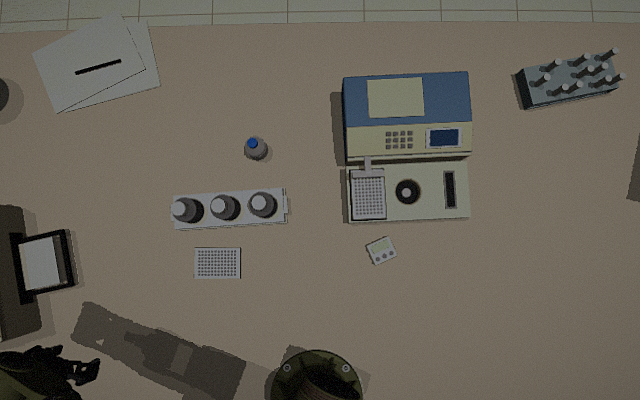

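View pics/scene0.png

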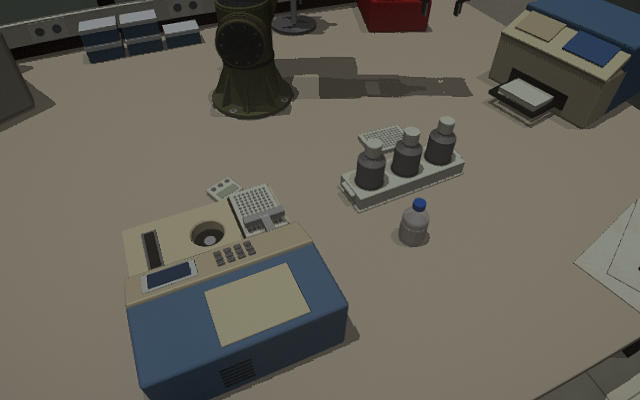

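The top view shows the carrier at about (172–288, 190–228), with caps near (180,209), (219,207) and (258,204). The dock bore is at (407,191), the timer at (381,250), the plate at (217,263) and the bottle at (255,149). The scene view agrees with this layout.

```bash
cat > h.py <<'E'
import numpy as np,cv2
from scipy.optimize import least_squares
def KD(f): return np.array([[f["fx"],0,f["cx"]],[0,f["fy"],f["cy"]],[0,0,1]]),np.array(f["dist"],float)
def cloud(f):
    K,D=KD(f);h,w=f["depth"].shape
    u,v=np.meshgrid(np.arange(w),np.arange(h))
    n=cv2.undistortPoints(np.stack([u,v],-1).reshape(-1,1,2).astype(float),K,D).reshape(h,w,2)
    d=f["depth"];p=np.dstack([n*d[...,None],d])
    E=np.array(f["extrinsics"]);P=(p-E[:3,3])@E[:3,:3]
    P[d<=0]=np.nan
    return P
def onplane(f,uv,z):
    K,D=KD(f);E=np.array(f["extrinsics"])
    n=cv2.undistortPoints(np.array(uv,float).reshape(-1,1,2),K,D).reshape(-1,2)
    r=np.c_[n,np.ones(len(n))]@E[:3,:3];c=-E[:3,:3].T@E[:3,3]
    return c+r*((z-c[2])/r[:,2])[:,None]
def circ(p,r=None):
    c0=p.mean(0)
    if r is None:
        s=least_squares(lambda x:np.hypot(*(p-x[:2]).T)-x[2],[*c0,.03],loss="soft_l1",f_scale=.001)
    else: s=least_squares(lambda x:np.hypot(*(p-x[:2]).T)-r,c0,loss="soft_l1",f_scale=.001)
    return s.x,np.sqrt(np.mean(s.fun**2))
def edge(f,mask,z):
    c=max(cv2.findContours(mask.astype(np.uint8),0,cv2.CHAIN_APPROX_NONE)[0],key=len)
    return onplane(f,c[:,0],z)[:,:2]
E
python3 - <<'E'
from h import *
import pickle
d=pickle.load(open("f0.pkl","rb"))
for n,caps,dk in(("top",[(180,209),(219,207),(258,204)],(407,191)),("scene",[(447,123),(412,134),(373,146)],(208,237))):
    f=d[n];P=cloud(f);yy,xx=np.mgrid[:400,:640]
    for c in caps:
        w=(abs(xx-c[0])<26)&(abs(yy-c[1])<26)
        m=w&(P[...,2]>.143)
        _,l=cv2.connectedComponents(m.astype(np.uint8)); 
        q=P[m];print(n,c,len(q),"z",np.median(q[:,2]).round(4),"mean",q.mean(0).round(4),"fit",[np.round(a,4) for a in circ(edge(f,m,.150))])
    w=(abs(xx-dk[0])<26)&(abs(yy-dk[1])<24)
    led=w&(abs(P[...,2]-.06)<.006)
    print(" ledge z",np.median(P[led][:,2]))
    hole=w&(P[...,2]<.052)&(np.hypot(xx-dk[0],yy-dk[1])<23)
    if n=="top":
        print(" seat z",P[dk[1]-1:dk[1]+2,dk[0]-1:dk[0]+2,2].round(3).tolist())
    print(" hole",[np.round(a,4) for a in circ(edge(f,hole,.06))])
    # carrier/dispenser clouds
    c=P.reshape(-1,3)
    for nm,x0,x1,y0,y1,z0,z1 in(("car",.35,.65,.0,.45,.034,.044),("ledge",.35,.65,-.45,0.0,.056,.064)):
        q=c[(c[:,2]>z0)&(c[:,2]<z1)&(c[:,0]>x0)&(c[:,0]<x1)&(c[:,1]>y0)&(c[:,1]<y1)]
        r=cv2.minAreaRect(q[:,:2].astype(np.float32));print(nm,len(q),np.round(np.r_[r[0],r[1],r[2]],4))
    for nm,z0,z1,x0,x1,y0,y1 in(("bottle",.05,.13,.55,.75,.05,.25),("tim",.012,.025,.2,.5,-.3,0),("plate",.01,.02,.2,.45,.1,.4)):
        q=c[(c[:,2]>z0)&(c[:,2]<z1)&(c[:,0]>x0)&(c[:,0]<x1)&(c[:,1]>y0)&(c[:,1]<y1)]
        print(nm,len(q),np.nanmedian(q,0).round(3))
E
```

```text
top (180, 209) 160 z 0.1495 mean [0.498  0.3358 0.1495] fit [array([0.498 , 0.3356, 0.0166]), np.float64(0.0008)]
top (219, 207) 176 z 0.1497 mean [0.5051 0.2364 0.1497] fit [array([0.5051, 0.2365, 0.0175]), np.float64(0.0007)]
top (258, 204) 170 z 0.15 mean [0.512  0.1365 0.1498] fit [array([0.512 , 0.1365, 0.0169]), np.float64(0.0007)]
 ledge z 0.060035205947907
 seat z [[0.031, 0.034, 0.036], [0.034, 0.034, 0.036], [0.031, 0.031, 0.033]]
 hole [array([ 0.5461, -0.2419,  0.0306]), np.float64(0.001)]
car 1953 [0.5503 0.2394 0.1825 0.3209 4.1213]
ledge 4307 [ 0.5539 -0.2437  0.1652  0.3211  2.3428]
bottle 357 [0.664 0.156 0.079]
tim 563 [ 0.391 -0.179  0.018]
plate 1429 [0.358 0.271 0.014]
scene (447, 123) 140 z 0.1501 mean [0.5014 0.3338 0.1493] fit [array([0.5021, 0.3332, 0.0196]), np.float64(0.0016)]
scene (412, 134) 162 z 0.1494 mean [0.5087 0.2339 0.1488] fit [array([0.5096, 0.233 , 0.0194]), np.float64(0.0015)]
scene (373, 146) 179 z 0.1494 mean [0.5165 0.1357 0.1488] fit [array([0.5176, 0.1349, 0.0194]), np.float64(0.0015)]
 ledge z 0.06085153090412174
 hole [array([ 0.5507, -0.2437,  0.0299]), np.float64(0.0011)]
car 1745 [0.5064 0.2356 0.0963 0.3207 4.1407]
ledge 4566 [ 0.5315 -0.2438  0.1254  0.3206  2.4781]
bottle 711 [0.681 0.151 0.078]
tim 477 [ 0.393 -0.18   0.018]
plate 588 [0.345 0.272 0.014]
```

```bash
cat > go.py <<'E'
import sys,numpy as np
from cell import ctrl
from scipy.spatial.transform import Rotation as R
s=ctrl.get_state();r=R.from_rotvec(s["tcp_rot"])
# target: tool x=world y, tool y=world x, z down
T=R.from_matrix(np.array([[0,1,0],[1,0,0],[0,0,-1.]]))
t=np.array([float(a) for a in sys.argv[1:4]])
print("shift mm",(r.inv().apply(t-s["tool_pos"])*1000).round(1),"turn",np.degrees((r.inv()*T).as_rotvec()).round(2),"t",s["time_s"],"w",round(s["gripper_width"],4),"F",s["ft_force"].round(2))
E
python3 go.py .5 .3345 .38
```

```text
shift mm [-378.   -82.    24.2] turn [-6.000e-02  4.000e-02  7.271e+01] t 0.1 w 0.0852 F [-0.39  0.03  0.17]
```

```bash
python3 -m crank '[-47,-10,3,0,0,8.5,1, -94,-20,6,0,0,17,1, -141,-31,9,0,0,25.5,1, -188,-41,12,0,0,34,1, -236,-51,15,0,0,42.5,1, -283,-61,18,0,0,51,1, -330,-72,21,0,0,59.5,1, -378,-82,24,0,0,68,1]'; python3 go.py .5 .3345 .38
```

```text
time_s: 0.9
tool_pos: [0.5015, 0.3331, 0.3803]
tcp_rot: [-2.135, -2.304, 0.001]
ft_force: [0.1, 1.5, 0.9]
gripper_width: 0.0854
finger_force: 0.0
shift mm [ 1.5 -1.4  0.3] turn [-0.02  0.01  4.36] t 0.9 w 0.0854 F [0.05 1.53 0.91]
```

```bash
python3 -m crank '[0,0,0,0,0,4.7,1, 0,0,0,0,0,4.7,1, 0,0,0,0,0,4.7,1, 0,0,0,0,0,4.7,1, 0,0,0,0,0,4.7,1, 0,0,0,0,0,4.7,1, 0,0,0,0,0,4.7,1, 0,0,0,0,0,4.7,1]'; python3 go.py .5 .3345 .38
python3 - <<'E'
from h import *
from cell import ctrl
f=ctrl.grab_frame("wrist");cv2.imwrite("pics/w1.png",f["frame"][:,:,::-1])
P=cloud(f);m=(P[...,2]>.143)&(P[...,2]<.156)
n,l,s,c=cv2.connectedComponentsWithStats(m.astype(np.uint8))
for i in range(1,n):
    if s[i,4]>150:
        print(s[i],P[l==i].mean(0).round(4),[np.round(a,4) for a in circ(edge(f,l==i,.15))])
E
```

```text
time_s: 1.7
tool_pos: [0.4999, 0.3346, 0.3808]
tcp_rot: [2.221, 2.222, 0.0]
ft_force: [-0.1, -0.2, -0.5]
gripper_width: 0.0853
finger_force: 0.0
shift mm [-0.1  0.1  0.8] turn [ 0.01 -0.    0.04] t 1.7 w 0.0853 F [-0.1  -0.22 -0.47]
[ 290  183   57   55 2358] [0.4998 0.3403 0.1491] [array([0.4998, 0.3403, 0.0179]), np.float64(0.0004)]
[ 303  314   50   45 1747] [0.5067 0.2416 0.149 ] [array([0.5066, 0.242 , 0.0189]), np.float64(0.0008)]
```

View pics/w1.png

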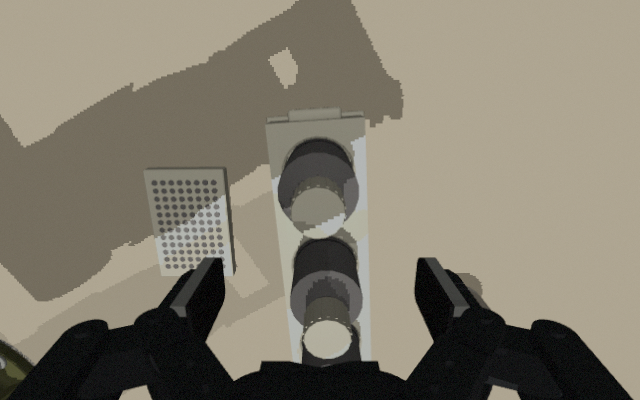

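The wrist view shows cart_3's cap at (318,210) and the middle cap at (327,340), both between the open fingers. The wrist camera puts y about 5 mm higher than the other cameras. I use y≈0.336, well inside the pad width.

```bash
python3 -m crank '[1,0,15,0,0,0,1, 1,0,30,0,0,0,1, 1,0,45,0,0,0,1, 1,0,60,0,0,0,1, 1,0,75,0,0,0,1, 1,0,83,0,0,0,1, 1,0,87,0,0,0,1, 1,0,87,0,0,0,1]' && python3 -m crank '[0,0,0,0,0,0,0.3, 0,0,0,0,0,0,0.3, 0,0,0,0,0,0,0.3, 0,0,0,0,0,0,0.3, 0,0,0,0,0,0,0.3, 0,0,0,0,0,0,0.3, 0,0,0,0,0,0,0.3, 0,0,0,0,0,0,0.3]'
```

```text
time_s: 2.55
tool_pos: [0.5001, 0.3355, 0.2934]
tcp_rot: [-2.221, -2.222, 0.001]
ft_force: [-0.1, 0.5, -0.6]
gripper_width: 0.085
finger_force: 0.0
time_s: 3.35
tool_pos: [0.5, 0.3356, 0.2943]
tcp_rot: [2.221, 2.222, 0.001]
ft_force: [-1.6, -0.7, 6.4]
gripper_width: 0.0342
finger_force: 60.0
```

```bash
python3 -m crank '[0,0,-3,0,0,0,0.3, 0,0,-6,0,0,0,0.3, 0,0,-9,0,0,0,0.3, 0,0,-10,0,0,0,0.3, 0,0,-10,0,0,0,0.3, 0,0,-10,0,0,0,0.3, 0,0,-10,0,0,0,0.3, 0,0,-10,0,0,0,0.3]'; python3 go.py 0 0 0;python3 - <<'E'
from h import *
from cell import ctrl
import time
F=[]
for i in range(4):
    f=ctrl.grab_frame("wrist");s=ctrl.get_state();F.append([*s["ft_force"],*s["wrist_torque"]])
print(np.mean(F,0).round(3),np.std(F,0).round(3))
P=cloud(f);b=ctrl.get_state()["tool_pos"][2]-.293+.15;print(b)
m=(P[...,2]>b-.006)&(P[...,2]<b+.006)
n,l,s,c=cv2.connectedComponentsWithStats(m.astype(np.uint8))
for i in range(1,n):
    if s[i,4]>150: print(s[i],P[l==i].mean(0).round(4),[np.round(a,4) for a in circ(edge(f,l==i,b))])
E
```

```text
time_s: 4.15
tool_pos: [0.5, 0.3355, 0.3036]
tcp_rot: [-2.221, -2.222, 0.0]
ft_force: [-0.2, -0.3, -0.6]
gripper_width: 0.0345
finger_force: 59.8
shift mm [-335.4 -500.   303.7] turn [-0.01  0.01  0.01] t 4.15 w 0.0345 F [-0.17 -0.33 -0.58]
[-3.140e-01  1.450e-01 -1.548e+00 -1.100e-02  1.000e-03  1.000e-03] [0.262 0.232 0.351 0.023 0.014 0.044]
0.16066019702581405
[ 239  244  162   88 6968] [0.501  0.3412 0.1591] [array([0.5012, 0.3406, 0.0196]), np.float64(0.0041)]
```

cart_3 reads about 1 N, so it is spent. I set it back and go to cart_2.

```bash
python3 -m crank '[0,0,4,0,0,0,0.3, 0,0,8,0,0,0,0.3, 0,0,10,0,0,0,0.3, 0,0,10,0,0,0,1, 0,0,10,0,0,0,1, 0,0,10,0,0,0,1, 0,0,10,0,0,0,1, 0,0,10,0,0,0,1]' && python3 -m crank '[0,0,-25,0,0,0,1, 0,0,-50,0,0,0,1, 0,0,-50,0,0,0,1, -35,2,-50,0,0,0,1, -70,5,-50,0,0,0,1, -100,7,-50,0,0,0,1, -100,7,-50,0,0,0,1, -100,7,-50,0,0,0,1]' && python3 -m crank '[0,0,12,0,0,0,1, 0,0,25,0,0,0,1, 0,0,38,0,0,0,1, 0,0,47,0,0,0,1, 0,0,50,0,0,0,1, 0,0,50,0,0,0,1, 0,0,50,0,0,0,1, 0,0,50,0,0,0,1]'
python3 - <<'E'
from h import *
from cell import ctrl
for n in("top","wrist"):
  f=ctrl.grab_frame(n);P=cloud(f);m=(P[...,2]>.143)&(P[...,2]<.156)&(P[...,1]>0.28)&(P[...,0]>.4)&(P[...,1]<.4)
  print(n,m.sum(),P[m].mean(0).round(4),[np.round(a,4) for a in circ(edge(f,m,.15))])
E
```

```text
time_s: 5.15
tool_pos: [0.5, 0.3355, 0.2936]
tcp_rot: [2.221, 2.222, -0.0]
ft_force: [0.1, -0.2, -0.4]
gripper_width: 0.0854
finger_force: 0.0
time_s: 5.95
tool_pos: [0.5071, 0.2352, 0.3434]
tcp_rot: [-2.222, -2.22, 0.0]
ft_force: [0.3, 0.6, -0.2]
gripper_width: 0.0853
finger_force: 0.0
time_s: 6.75
tool_pos: [0.5071, 0.2355, 0.2942]
tcp_rot: [2.221, 2.221, 0.001]
ft_force: [-0.5, -0.4, -0.3]
gripper_width: 0.0853
finger_force: 0.0<stdin>:5: RuntimeWarning: Mean of empty slice.
  ret = um.true_divide(
Traceback (most recent call last):
  File "h.py", line 24, in edge
    c=max(cv2.findContours(mask.astype(np.uint8),0,cv2.CHAIN_APPROX_NONE)[0],key=len)
ValueError: max() iterable argument is empty
```

```bash
cat > weigh.py <<'E'
from h import *
from cell import ctrl
F=[];f=None
for i in range(6):
    f=ctrl.grab_frame("wrist");s=ctrl.get_state();F.append(s["ft_force"])
print("F",np.mean(F,0).round(2),np.std(F,0).round(2),s["tool_pos"].round(4),s["gripper_width"])
P=cloud(f);b=s["tool_pos"][2]-.293+.15
m=(abs(P[...,2]-b)<.005)&(np.hypot(P[...,0]-s["tool_pos"][0],P[...,1]-s["tool_pos"][1])<.03)
print("cap",b.round(4),m.sum(),P[m].mean(0).round(4))
E
python3 -m crank '[0,0,0,0,0,0,0.3, 0,0,0,0,0,0,0.3, 0,0,0,0,0,0,0.3, 0,0,0,0,0,0,0.3, 0,0,0,0,0,0,0.3, 0,0,0,0,0,0,0.3, 0,0,0,0,0,0,0.3, 0,0,0,0,0,0,0.3]' && python3 -m crank '[0,0,-3,0,0,0,0.3, 0,0,-6,0,0,0,0.3, 0,0,-9,0,0,0,0.3, 0,0,-10,0,0,0,0.3, 0,0,-10,0,0,0,0.3, 0,0,-10,0,0,0,0.3, 0,0,-10,0,0,0,0.3, 0,0,-10,0,0,0,0.3]'; python3 weigh.py
```

```text
time_s: 7.6
tool_pos: [0.507, 0.2355, 0.294]
tcp_rot: [2.221, 2.222, 0.0]
ft_force: [-1.9, -0.6, 5.8]
gripper_width: 0.0345
finger_force: 59.9
time_s: 8.4
tool_pos: [0.507, 0.2355, 0.3036]
tcp_rot: [-2.221, -2.222, 0.0]
ft_force: [-0.8, 0.1, -0.6]
gripper_width: 0.0343
finger_force: 59.7
F [ 0.09  0.25 -1.13] [0.45 0.79 0.4 ] [0.507  0.2355 0.3037] 0.03446690794795784
cap 0.1607 6661 [0.5078 0.2412 0.1594]
```

cart_2 is spent too (about 1.1 N). Next is cart_1.

```bash
python3 -m crank '[0,0,4,0,0,0,0.3, 0,0,8,0,0,0,0.3, 0,0,10,0,0,0,0.3, 0,0,10,0,0,0,1, 0,0,10,0,0,0,1, 0,0,10,0,0,0,1, 0,0,10,0,0,0,1, 0,0,10,0,0,0,1]' && python3 -m crank '[0,0,-25,0,0,0,1, 0,0,-50,0,0,0,1, 0,0,-50,0,0,0,1, -35,2,-50,0,0,0,1, -70,5,-50,0,0,0,1, -100,7,-50,0,0,0,1, -100,7,-50,0,0,0,1, -100,7,-50,0,0,0,1]' && python3 -m crank '[0,0,12,0,0,0,1, 0,0,25,0,0,0,1, 0,0,38,0,0,0,1, 0,0,47,0,0,0,1, 0,0,50,0,0,0,1, 0,0,50,0,0,0,1, 0,0,50,0,0,0,1, 0,0,50,0,0,0,1]' && python3 -m crank '[0,0,0,0,0,0,0.3, 0,0,0,0,0,0,0.3, 0,0,0,0,0,0,0.3, 0,0,0,0,0,0,0.3, 0,0,0,0,0,0,0.3, 0,0,0,0,0,0,0.3, 0,0,0,0,0,0,0.3, 0,0,0,0,0,0,0.3]' && python3 -m crank '[0,0,-3,0,0,0,0.3, 0,0,-6,0,0,0,0.3, 0,0,-9,0,0,0,0.3, 0,0,-10,0,0,0,0.3, 0,0,-10,0,0,0,0.3, 0,0,-10,0,0,0,0.3, 0,0,-10,0,0,0,0.3, 0,0,-10,0,0,0,0.3]'; python3 weigh.py
```

```text
time_s: 9.5
tool_pos: [0.507, 0.2355, 0.2936]
tcp_rot: [-2.221, -2.222, 0.0]
ft_force: [0.3, -0.6, -0.7]
gripper_width: 0.0857
finger_force: 0.0
time_s: 10.3
tool_pos: [0.5141, 0.1351, 0.3433]
tcp_rot: [-2.222, -2.22, 0.0]
ft_force: [-0.3, 0.8, 0.7]
gripper_width: 0.0859
finger_force: 0.0
time_s: 11.1
tool_pos: [0.5142, 0.1355, 0.2942]
tcp_rot: [2.221, 2.221, 0.001]
ft_force: [0.2, 0.3, -0.9]
gripper_width: 0.0855
finger_force: 0.0
time_s: 11.9
tool_pos: [0.514, 0.1355, 0.294]
tcp_rot: [-2.221, -2.222, -0.0]
ft_force: [-3.1, -1.5, 5.8]
gripper_width: 0.0347
finger_force: 59.6
time_s: 12.7
tool_pos: [0.514, 0.1355, 0.3035]
tcp_rot: [-2.221, -2.222, 0.0]
ft_force: [0.6, -0.4, -4.1]
gripper_width: 0.0342
finger_force: 60.1
F [-0.29  0.15 -3.85] [0.74 0.27 0.54] [0.514  0.1355 0.3037] 0.03469982707838377
cap 0.1607 6641 [0.5148 0.1414 0.1593]
```

cart_1 reads 3.9 N, so it is the full one. I lift it clear and refine the dock centre from the first frames, using the edge of the ledge plane.

```bash
python3 -m crank '[0,0,-20,0,0,0,0.3, 0,0,-40,0,0,0,0.3, 0,0,-60,0,0,0,0.3, 0,0,-80,0,0,0,0.3, 0,0,-100,0,0,0,0.3, 0,0,-120,0,0,0,0.3, 0,0,-135,0,0,0,0.3, 0,0,-136,0,0,0,0.3]'
python3 - <<'E'
from h import *
import pickle
d=pickle.load(open("f0.pkl","rb"))
for n,dk in(("top",(407,191)),("scene",(208,237))):
    f=d[n];P=cloud(f);yy,xx=np.mgrid[:400,:640];g=cv2.cvtColor(f["frame"],cv2.COLOR_RGB2GRAY)
    rr=np.hypot(P[...,0]-.5485,P[...,1]+.243)
    w=(rr>.04)&(rr<.05);print(n,"ring z",P[w][:,2].std(),np.median(P[w][:,2]))
    base=np.median(P[w][:,2])
    for th in(.0015,.0025,.004):
        m=(base-P[...,2]>th)&(np.hypot(xx-dk[0],yy-dk[1])<24);print(th,[np.round(a,4) for a in circ(edge(f,m,.06-th/2))])
    q=onplane(f,np.c_[xx.ravel(),yy.ravel()],.06)[:,:2].reshape(400,640,2)
    # radial profile edges of brightness on the rim plane
    inv=lambda X:cv2.projectPoints(np.array(X,float).reshape(-1,1,3),cv2.Rodrigues(np.array(f["extrinsics"])[:3,:3])[0],np.array(f["extrinsics"])[:3,3],*KD(f))[0][:,0]
    c=np.array([.5485,-.243]);R=np.arange(.024,.046,.0005)
    for it in range(3):
        pts=[]
        for a in np.arange(0,2*np.pi,.1):
            X=np.c_[c[0]+R*np.cos(a),c[1]+R*np.sin(a),np.full(len(R),.06)]
            uv=inv(X).astype(np.float32);pr=cv2.remap(g.astype(np.float32),uv[:,0],uv[:,1],cv2.INTER_LINEAR)[:,0]
            k=np.argmax(np.gradient(cv2.GaussianBlur(pr[None],(0,0),2)[0]));pts.append(X[k,:2])
        s,e=circ(np.array(pts));c=s[:2]
    print("grey",s.round(4),e.round(4))
E
```

```text
time_s: 13.8
tool_pos: [0.514, 0.1355, 0.4415]
tcp_rot: [2.22, 2.22, 0.004]
ft_force: [0.3, 0.0, -4.6]
gripper_width: 0.0349
finger_force: 61.0
top ring z 0.0020280646526937753 0.06003857023948859
0.0015 [array([ 0.5467, -0.2416,  0.0363]), np.float64(0.0067)]
0.0025 [array([ 0.5468, -0.243 ,  0.0328]), np.float64(0.0024)]
0.004 [array([ 0.5469, -0.2427,  0.0315]), np.float64(0.0014)]
grey [ 0.5459 -0.2428  0.0327] 0.0006
scene ring z 0.0011030150326461555 0.06106179051339752
0.0015 [array([ 0.5462, -0.2437,  0.0336]), np.float64(0.0015)]
0.0025 [array([ 0.5465, -0.2435,  0.0325]), np.float64(0.0014)]
0.004 [array([ 0.5466, -0.2437,  0.0316]), np.float64(0.0009)]
grey [ 0.5488 -0.244   0.0332] 0.0006
```

```bash
python3 -m crank '[-15,1,0,0,0,0,0.3, -45,4,0,0,0,0,0.3, -75,7,0,0,0,0,0.3, -105,9,0,0,0,0,0.3, -135,12,0,0,0,0,0.3, -165,15,0,0,0,0,0.3, -190,17,0,0,0,0,0.3, -220,19,0,0,0,0,0.3]' && python3 -m crank '[-30,3,0,0,0,0,0.3, -60,5,0,0,0,0,0.3, -90,8,0,0,0,0,0.3, -120,11,0,0,0,0,0.3, -140,13,0,0,0,0,0.3, -154,14,0,0,0,0,0.3, -160,14.5,0,0,0,0,0.3, -160,14.5,0,0,0,0,0.3]' ; python3 go.py .5475 -.244 .359
```

```text
time_s: 14.6
tool_pos: [0.5328, -0.0861, 0.4385]
tcp_rot: [-2.22, -2.22, 0.001]
ft_force: [0.4, 1.3, -3.9]
gripper_width: 0.0343
finger_force: 61.0
time_s: 15.4
tool_pos: [0.5476, -0.2447, 0.4394]
tcp_rot: [-2.221, -2.221, 0.0]
ft_force: [-0.0, 0.9, -4.0]
gripper_width: 0.0345
finger_force: 60.9
shift mm [ 0.6 -0.1 80.4] turn [-0.02 -0.02 -0.01] t 15.4 w 0.0345 F [-0.02  0.86 -4.  ]
```

```bash
python3 -m crank '[0,0,15,0,0,0,0.3, 0,0,30,0,0,0,0.3, 0,0,45,0,0,0,0.3, 0,0,60,0,0,0,0.3, 0,0,72,0,0,0,0.3, 0,0,80,0,0,0,0.3, 0,0,84,0,0,0,0.3, 0,0,84,0,0,0,0.3]' ; python3 go.py .5475 -.244 .355
python3 - <<'E'
from h import *
from cell import ctrl
import pickle
f=ctrl.grab_frame("scene");w=ctrl.grab_frame("wrist");pickle.dump((f,w),open("f1.pkl","wb"))
a=cv2.resize(f["frame"][130:280,110:310],None,fx=4,fy=4,interpolation=2)
cv2.imwrite("pics/s1.png",a[:,:,::-1]);cv2.imwrite("pics/w2.png",w["frame"][:,:,::-1])
E
```

```text
time_s: 16.2
tool_pos: [0.5477, -0.2443, 0.3555]
tcp_rot: [-2.221, -2.222, 0.0]
ft_force: [-0.7, -0.2, -4.2]
gripper_width: 0.0345
finger_force: 61.1
shift mm [ 0.3 -0.2  0.5] turn [-0.01 -0.01  0.02] t 16.2 w 0.0345 F [-0.74 -0.16 -4.15]
```

View pics/s1.png

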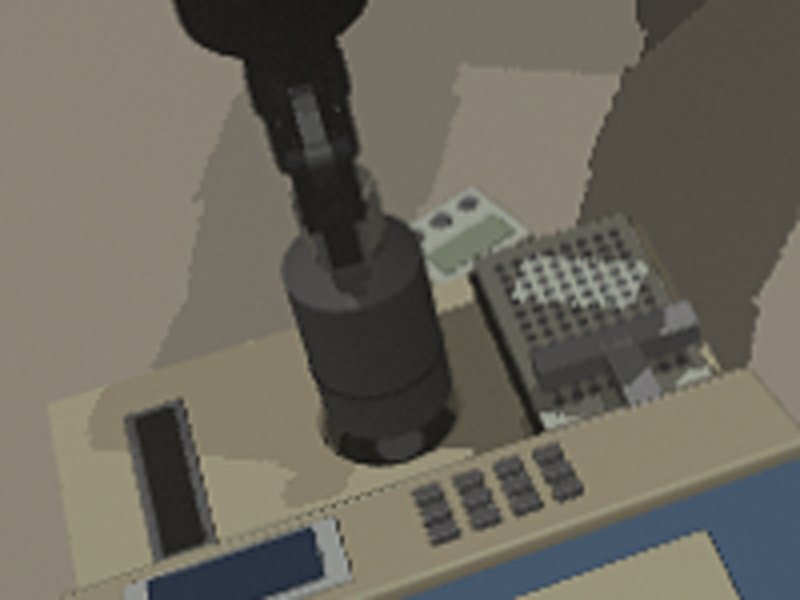

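View pics/w2.png

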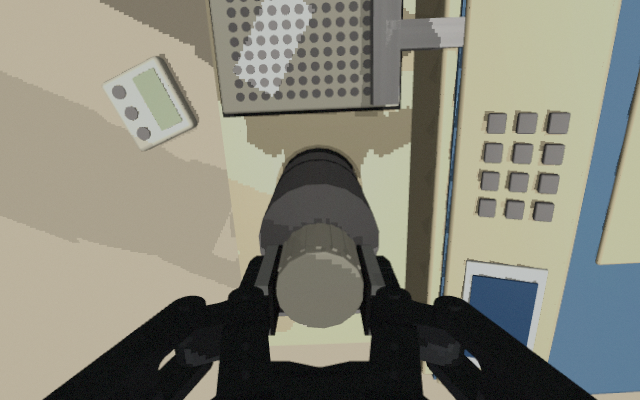

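The scene crop shows the cartridge upright over the bore, with its foot at about (390,430) in the crop inside the dark rim. The wrist view shows the rim arc centred behind the body at (320,150). I fit the body axis to check tilt and offset.

Run:
```python
from h import *
import pickle
for n,f in zip(("scene","wrist"),pickle.load(open("f1.pkl","rb"))):
    P=cloud(f).reshape(-1,3);r=np.hypot(P[:,0]-.5475,P[:,1]+.244)
    for a,b in((.085,.11),(.11,.135),(.135,.16)):
        q=P[(r<.045)&(P[:,2]>a)&(P[:,2]<b)]
        if len(q)>30:print(n,a,len(q),[np.round(x,4) for x in circ(q[:,:2],.032)])
f=pickle.load(open("f1.pkl","rb"))[1];P=cloud(f)
r=np.hypot(P[...,0]-.5475,P[...,1]+.244);m=(r>.03)&(r<.046)&(P[...,2]<.0585)&(P[...,2]>.03)
print(m.sum());q=P[m];q=q[q[:,2]>.054];print(len(q),circ(q[:,:2],.035) if len(q)>10 else q)
```

```text
scene 0.085 285 [array([ 0.5451, -0.2426]), np.float64(0.0008)]
scene 0.11 313 [array([ 0.5453, -0.2425]), np.float64(0.0008)]
scene 0.135 322 [array([ 0.5455, -0.2425]), np.float64(0.0008)]
wrist 0.085 478 [array([ 0.5479, -0.2409]), np.float64(0.0002)]
wrist 0.11 652 [array([ 0.5481, -0.241 ]), np.float64(0.0002)]
wrist 0.135 938 [array([ 0.5483, -0.241 ]), np.float64(0.0002)]
608
423 (array([ 0.54804806, -0.24172957]), np.float64(0.004088991142138741))
```

```bash
python3 -m crank '[-1,1,2,0,0,0,0.3, -1,1,4,0,0,0,0.3, -1,1,6,0,0,0,0.3, -1,1,8,0,0,0,0.3, -1,1,10,0,0,0,0.3, -1,1,11,0,0,0,0.3, -1,1,12,0,0,0,0.3, -1,1,12,0,0,0,0.3]' && python3 -m crank '[0,0,1,0,0,0,0.3, 0,0,2,0,0,0,0.3, 0,0,3,0,0,0,0.3, 0,0,4,0,0,0,0.3, 0,0,4,0,0,0,0.3, 0,0,4,0,0,0,0.3, 0,0,4,0,0,0,0.3, 0,0,4,0,0,0,0.3]'; python3 go.py .5475 -.244 .3275
```

```text
time_s: 17.1
tool_pos: [0.5486, -0.2455, 0.3436]
tcp_rot: [-2.221, -2.222, 0.0]
ft_force: [-0.1, 0.8, -4.6]
gripper_width: 0.0346
finger_force: 61.0
time_s: 17.9
tool_pos: [0.5486, -0.2455, 0.3398]
tcp_rot: [2.221, 2.221, 0.0]
ft_force: [-0.1, -0.3, -4.4]
gripper_width: 0.0345
finger_force: 61.0
shift mm [ 1.5 -1.1 12.3] turn [0.01 0.   0.01] t 17.9 w 0.0345 F [-0.13 -0.3  -4.43]
```

No contact at a foot height of about 0.057. I go down gently in small steps.

```bash
python3 -m crank '[0,0,1,0,0,0,0.3, 0,0,2,0,0,0,0.3, 0,0,2.5,0,0,0,0.3, 0,0,3,0,0,0,0.3, 0,0,3,0,0,0,0.3, 0,0,3,0,0,0,0.3, 0,0,3,0,0,0,0.3, 0,0,3,0,0,0,0.3]'
```

```text
time_s: 18.7
tool_pos: [0.5486, -0.2455, 0.3367]
tcp_rot: [2.221, 2.222, 0.0]
ft_force: [0.8, -0.0, -5.2]
gripper_width: 0.0345
finger_force: 61.0
```

```bash
python3 -m crank '[0,0,1,0,0,0,0.3, 0,0,2,0,0,0,0.3, 0,0,2.5,0,0,0,0.3, 0,0,3,0,0,0,0.3, 0,0,3,0,0,0,0.3, 0,0,3,0,0,0,0.3, 0,0,3,0,0,0,0.3, 0,0,3,0,0,0,0.3]'
```

```text
time_s: 19.5
tool_pos: [0.5486, -0.2455, 0.3337]
tcp_rot: [2.221, 2.222, 0.0]
ft_force: [-0.2, 0.2, -3.8]
gripper_width: 0.0346
finger_force: 61.0
```

```bash
python3 -m crank '[0,0,1,0,0,0,0.3, 0,0,2,0,0,0,0.3, 0,0,3,0,0,0,0.3, 0,0,4,0,0,0,0.3, 0,0,5,0,0,0,0.3, 0,0,5,0,0,0,0.3, 0,0,5,0,0,0,0.3, 0,0,5,0,0,0,0.3]'
```

```text
time_s: 20.3
tool_pos: [0.5486, -0.2455, 0.3287]
tcp_rot: [2.221, 2.222, -0.0]
ft_force: [-0.0, 0.6, -4.1]
gripper_width: 0.0344
finger_force: 61.0
```

```bash
python3 -m crank '[0,0,1,0,0,0,0.3, 0,0,2,0,0,0,0.3, 0,0,3,0,0,0,0.3, 0,0,4,0,0,0,0.3, 0,0,5,0,0,0,0.3, 0,0,5,0,0,0,0.3, 0,0,5,0,0,0,0.3, 0,0,5,0,0,0,0.3]'
```

```text
time_s: 21.1
tool_pos: [0.5486, -0.2455, 0.3238]
tcp_rot: [2.221, 2.222, 0.0]
ft_force: [0.5, 0.2, -3.8]
gripper_width: 0.0346
finger_force: 61.0
```

```bash
python3 -m crank '[0,0,1,0,0,0,0.3, 0,0,2,0,0,0,0.3, 0,0,3,0,0,0,0.3, 0,0,4,0,0,0,0.3, 0,0,4,0,0,0,0.3, 0,0,4,0,0,0,0.3, 0,0,4,0,0,0,0.3, 0,0,4,0,0,0,0.3]'
```

```text
time_s: 21.9
tool_pos: [0.5486, -0.2455, 0.3197]
tcp_rot: [2.221, 2.222, -0.0]
ft_force: [-0.3, 0.9, -4.0]
gripper_width: 0.0343
finger_force: 61.0
```

It is free in the bore. Now the gentle press, in small steps, watching the force.

```bash
python3 -m crank '[0,0,0.5,0,0,0,0.3, 0,0,1,0,0,0,0.3, 0,0,1.5,0,0,0,0.3, 0,0,2,0,0,0,0.3, 0,0,2.5,0,0,0,0.3, 0,0,3,0,0,0,0.3, 0,0,3.5,0,0,0,0.3, 0,0,4,0,0,0,0.3]'
```

```text
time_s: 22.7
tool_pos: [0.5486, -0.2456, 0.316]
tcp_rot: [2.221, 2.221, 0.0]
ft_force: [-2.7, 0.7, 4.0]
gripper_width: 0.0345
finger_force: 61.8
```

```bash
python3 -m crank '[0,0,0.3,0,0,0,0.3, 0,0,0.6,0,0,0,0.3, 0,0,0.9,0,0,0,0.3, 0,0,1.2,0,0,0,0.3, 0,0,1.5,0,0,0,0.3, 0,0,1.7,0,0,0,0.3, 0,0,1.9,0,0,0,0.3, 0,0,2,0,0,0,0.3]'
```

```text
time_s: 23.5
tool_pos: [0.5486, -0.2455, 0.3137]
tcp_rot: [2.221, 2.222, 0.0]
ft_force: [-2.4, -0.4, 3.8]
gripper_width: 0.0345
finger_force: 61.8
```

```bash
python3 -m crank '[0,0,0.3,0,0,0,0.3, 0,0,0.6,0,0,0,0.3, 0,0,0.9,0,0,0,0.3, 0,0,1.2,0,0,0,0.3, 0,0,1.5,0,0,0,0.3, 0,0,1.7,0,0,0,0.3, 0,0,1.9,0,0,0,0.3, 0,0,2,0,0,0,0.3]'
```

```text
time_s: 24.3
tool_pos: [0.5486, -0.2455, 0.3117]
tcp_rot: [2.221, 2.222, 0.0]
ft_force: [-1.5, -0.1, 4.4]
gripper_width: 0.0343
finger_force: 61.8
```

```bash
python3 -m crank '[0,0,0.2,0,0,0,0.3, 0,0,0.4,0,0,0,0.3, 0,0,0.6,0,0,0,0.3, 0,0,0.8,0,0,0,0.3, 0,0,1,0,0,0,0.3, 0,0,1.2,0,0,0,0.3, 0,0,1.4,0,0,0,0.3, 0,0,1.5,0,0,0,0.3]'
```

```text
time_s: 25.1
tool_pos: [0.5486, -0.2455, 0.3102]
tcp_rot: [-2.221, -2.222, -0.0]
ft_force: [-0.7, 0.1, 3.4]
gripper_width: 0.0348
finger_force: 61.8
```

```bash
python3 -m crank '[0,0,0.1,0,0,0,0.3, 0,0,0.2,0,0,0,0.3, 0,0,0.3,0,0,0,0.3, 0,0,0.4,0,0,0,0.3, 0,0,0.5,0,0,0,0.3, 0,0,0.5,0,0,0,0.3, 0,0,0.5,0,0,0,0.3, 0,0,0.5,0,0,0,0.3]'
```

```text
time_s: 25.9
tool_pos: [0.5486, -0.2455, 0.3099]
tcp_rot: [2.221, 2.221, -0.0]
ft_force: [-1.8, -0.4, 6.0]
gripper_width: 0.0348
finger_force: 61.9
```

```bash
python3 -m crank '[0,0,0.1,0,0,0,0.3, 0,0,0.2,0,0,0,0.3, 0,0,0.3,0,0,0,0.3, 0,0,0.3,0,0,0,0.3, 0,0,0.3,0,0,0,0.3, 0,0,0.3,0,0,0,0.3, 0,0,0.3,0,0,0,0.3, 0,0,0.3,0,0,0,0.3]'
```

```text
time_s: 26.7
tool_pos: [0.5486, -0.2456, 0.3099]
tcp_rot: [2.221, 2.221, -0.0]
ft_force: [-3.1, 0.2, 8.9]
gripper_width: 0.0343
finger_force: 62.1
```

The force is climbing while z stays fixed, and the foot height works out to 0.026, so the seat is on its hard stop. I release, rise and back off.

```bash
python3 -m crank '[0,0,-0.3,0,0,0,0.3, 0,0,-0.3,0,0,0,1, 0,0,-0.3,0,0,0,1, 0,0,-0.3,0,0,0,1, 0,0,-0.3,0,0,0,1, 0,0,-0.3,0,0,0,1, 0,0,-0.3,0,0,0,1, 0,0,-0.3,0,0,0,1]' && python3 -m crank '[0,0,-10,0,0,0,1, 0,0,-30,0,0,0,1, 0,0,-55,0,0,0,1, 0,0,-80,0,0,0,1, 0,0,-105,0,0,0,1, 0,0,-120,0,0,0,1, 0,0,-125,0,0,0,1, 0,0,-125,0,0,0,1]' && python3 -m crank '[0,-30,0,0,0,0,1, 0,-60,0,0,0,0,1, 0,-90,0,0,0,0,1, 0,-120,0,0,0,0,1, 0,-150,0,0,0,0,1, 0,-170,0,0,0,0,1, 0,-180,0,0,0,0,1, 0,-180,0,0,0,0,1]'
python3 - <<'E'
from h import *
from cell import ctrl
f=ctrl.grab_frame("scene");P=cloud(f)
cv2.imwrite("pics/s2.png",cv2.resize(f["frame"][90:290,100:480],None,fx=2,fy=2)[:,:,::-1])
for x,y,z in((.546,-.2435,.166),(.514,.1365,0),(.507,.235,.15),(.5,.335,.15)):
    r=np.hypot(P[...,0]-x,P[...,1]-y);m=(r<.035)&(P[...,2]>.125);q=P[m]
    if m.sum()>20:
        z=np.percentile(q[:,2],95);t=q[q[:,2]>z-.004];print((x,y),np.median(t[:,2]).round(4),t.mean(0).round(4))
    else: print((x,y),"none")
E
```

```text
time_s: 27.5
tool_pos: [0.5486, -0.2455, 0.3096]
tcp_rot: [-2.221, -2.222, 0.0]
ft_force: [0.7, -0.4, -0.7]
gripper_width: 0.0854
finger_force: 0.0
time_s: 28.3
tool_pos: [0.5485, -0.2455, 0.4354]
tcp_rot: [2.221, 2.221, 0.001]
ft_force: [0.5, 0.5, -0.9]
gripper_width: 0.0854
finger_force: 0.0
time_s: 29.1
tool_pos: [0.3681, -0.2456, 0.4345]
tcp_rot: [-2.222, -2.22, 0.0]
ft_force: [0.8, 0.3, 0.5]
gripper_width: 0.0852
finger_force: 0.0
(0.546, -0.2435) 0.1665 [ 0.5494 -0.2433  0.1665]
(0.514, 0.1365) none
(0.507, 0.235) 0.1497 [0.5073 0.2353 0.1497]
(0.5, 0.335) 0.1502 [0.4999 0.3358 0.1502]
```

View pics/s2.png

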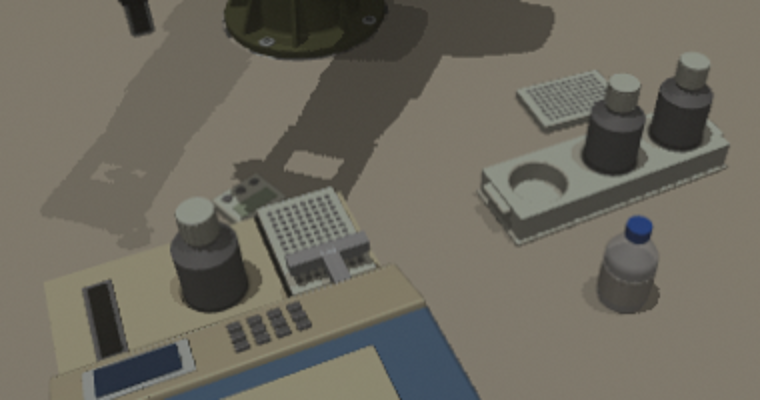

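The crop shows the cartridge upright in the dock at (210,255), with its dark line down at the rim and its cap top at 0.1665 m against 0.166 m when home. Both spent ones stand in their wells at (613,120) and (685,95), and the bystanders haven't moved.

```bash
python3 -c "
from cell import ctrl
print(ctrl.close_job())"
```

```text
the job is handed in; nothing more can be done
None
```

The full cartridge was cart_1 (about 3.9 N on the wrist, against about 1 N for each spent one); it is pressed home in the dock, both spent ones stand in their own wells, and the job is handed in at about 29 s, though the hand-in gave no verdict.

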